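Set the damper clicker: close it, back it off five clicks, fit the dust cap

TASK

The damper clamped in the vise needs its rebound adjuster set: turn the black knob clockwise until it just seats fully closed, without forcing it past the first firm resistance, then back it off counter-clockwise exactly five clicks. Then put the aluminium dust cap over the knob so it sits squarely down on the damper's head, let go, and leave the other things on the bench alone.

Things in the scene. Friction and masses are not known exactly. Their poses are not given: they have to be found in the camera images.
- knob_bar (a point): Centre of the upright grip bar of the black plastic adjuster knob, on the knob's vertical axis. Bar: 38 mm long (point x), 14 mm thick (point y), its flat sides reach 15 mm above and below this point; same after half a turn. Under it a disc 40 mm across, 8 mm thick. Clockwise from above closes, counter-clockwise opens. A grip of 10 to 25 N on the flats turns it.
- knob_foot (a point): On the knob's axis at the underside of its disc; turns with the bar. Clicks are 20 degrees apart (18 a turn); each takes about 0.1 N m to pass, then the knob drops into the next rest by itself. Fully closed is also a rest, at an unknown bar angle; at the start the knob is 2 to 6 clicks open. Five clicks are counted from the closed rest.
- needle (a joint): Travel of the hidden metering needle off its seat, m: 0 closed, 0.00001 per click open. The reading is far coarser than a click: no use for setting, the stop must be felt. The knob cannot be turned clockwise past the closed rest; it only winds up springily there, about 2 N m/rad. Let go and it springs back to the closed rest.
- seat_load (a joint): Hidden load on the adjuster's stem as a tiny travel, m: 0.0001 per N m of torque on the knob, negative when torque is clockwise. Far too coarse a reading to use: feel the torque at the wrist. Clockwise, 0.1 N m only passes clicks; 0.2 to 0.3 N m that keeps climbing means seated: stop there and let go. Over 0.45 N m is forcing it.
- head_top (a point): Centre of the flat top of the damper's head, a vertical aluminium cylinder 70 mm across clamped in the blue bench vise, under the knob. On it is a round spigot 43 mm across and 4 mm high over which the cap fits; the knob's disc is directly on the spigot, and the bar's top is 42 mm above this point. This point has z up; the vise's jaws close along y and its jaw tops are 55 mm below this point.
- cap_mid (a point): Centre (half-way up) of the loose dust cap, a plain aluminium cup standing open end down: 55 mm outside diameter, 56 mm tall, 48 mm bore, 52 mm deep inside, 60 g. A lower steel ring, 60 mm across and 30 mm high, also stands on the bench: that is not the cap.
- cap_rim (a point): Centre of the cap's open lower rim, on its axis; z along the axis towards the closed end.
- bush: Steel spacer ring, 60 mm outside, 34 mm bore, 30 mm high, origin at the centre of its underside. Bystander.
- vise: Blue bench vise, about 100 mm by 250 mm by 125 mm, fixed to the bench; origin on the bench under the damper's axis, y along the jaw travel, screw handle at -y. Bystander.
- hammer: Hammer lying on the bench, about 300 mm long, wooden handle. Bystander.
- driver: Screwdriver lying on the bench, red handle. Bystander.
- wrench: Open-ended wrench lying on the bench. Bystander.
- tin: Green tin, 72 mm across, 90 mm tall, standing. Bystander.
There are look-alikes about, which are no part of the job. Of the things that look like the part that bears cap_mid, the largest one is meant.

How it is judged:
By the outcome, as a careful person would: the job done as asked, in the order asked, and still so for the second after the job is handed in, with the robot touching nothing.
It also fails if it takes over 72 s, if anything falls off the work surface, if the arm or the gripper's body presses on something with over 40 N, if the wrist force passes 120 N, or if a joint passes its speed limit or range.

ROBOT

A 6-joint arm with a two-finger parallel gripper is mounted at the origin on the work surface. World frame = base frame: x ahead of the robot, y to its left, z up, the work surface at z = 0. Lengths are in mm, angles in rad, forces in N, time in s.
With the tool pointing down it reaches from about 350 to 875 mm from the base axis. Payload 4.2 kg.
Tool frame: the origin (TCP) lies at the very end of the fingers, on their centre line; the grasp point (between the pads) lies 19 mm behind it; z points along the fingers, y is the line along which they close (so a half turn about z gives the same grasp; the last joint's range is limited). The gripper opens to 85 mm and grips with 20 to 120 N. Pads are 22 mm wide; open, the fingers measure 114 mm over their backs; the gripper's body (76 mm by 85 mm) begins 54 mm behind the grasp point. The pads swing forward as they close: fully open they stand 13 mm farther back than shut.
Start: joints at [-0.934, 0.385, 0.008, 0, -1.194, -0.259], TCP at [230.561, -580.896, 203.512] pointing down, gripper open.
Joint ranges: [-3.14, 3.14], [-1.21, 2.06], [-1.07, 1.41], [-3.16, 2.05], [-2.99, -0.16], [-3.1, 3.1]. Speed limits (rad/s): [2.79, 2.79, 3.14, 3.14, 3.14, 3.14].

INTERFACE

Orientations are given as a unit quaternion [x, y, z, w].
In Python, from bench import read_state, get_image, camera_model, job_done gives the robot as it stands.
- The arm moves only by the shell command python3 -m handwheel 'ROWS'. ROWS is JSON, a list of rows, each a list of 7 numbers: the shift along the tool's x, y, z in m, then the turn, a rotation vector about the tool's x, y, z in rad, then the gripper's target within -1 to 1 (fully open at 1, half-way at 0, shut at -1). In form: [[dx, dy, dz, wx, wy, wz, jaw], ...]. A call has 1 to 10 rows; each row is the pose to reach, as a shift and turn from the pose commanded when the call began, along the tool's axes at that moment; what a row does not reach only later rows make up. A row lasts 1/8 s, in which the tool goes at most 62.5 mm and 10.7 degrees, less where a joint would pass 70% of its speed; a pose out of reach is approached as far as the arm can. A call with a gripper value outside its range is refused whole. The fingers move at their own pace and stop on an object; the grip force is fixed at half the most. Time passes only in rows, so rows that repeat a pose let the fingers close. It gives the time, the measured TCP pose, the force, the opening and the grip force at its end, in the units of the state.
- read_state(): the state, without advancing time (a new reading comes with each control period).
- get_image(name): name is "side" or "top"; returns (picture, depth): 400x640x3 uint8, blue, green, red; 400x640 float32, mm along the optical axis (not along the pixel's ray), 0 where there is no reading.
- camera_model(name): a dict with "K" (3x3 intrinsics, pixels), "rvec" (rotation vector, rad) and "tvec" (3), from world to camera coordinates, as OpenCV has them. Camera axes: x right, y down, z forward; pixel columns grow to the right and rows downward; lengths in mm; the calibration is good to about 2 mm. A picture is of the moment at which its call begins. camera_model takes no time and is no camera call.
- job_done(): hands the job in; it is judged then, once.
The state is a dict: "clock": time; "joints": joint angles; "joint_vel": joint speeds; "joint_efforts": joint torques, N m; "position": TCP position; "ee_rot": TCP orientation; "contact_force": force on the tool from outside, world axes, zero at the start; "wrist_torque": the same for the moment, N m; "gripper_width": finger opening in mm; "grasp_force": force on a finger pad.
Only numpy, scipy, OpenCV 4.12 (cv2) and the standard library are available. Lean on these libraries where they do the work, as an engineer would, in place of code of your own. Each camera call takes 0.05 s, during which the arm holds its last target. There are 200 camera calls.

## Working session

There is one attempt and no reset: what is moved stays moved. The work goes in short steps, Python scripts to look and compute and a shell command to move; the robot and the scene stay as the last step left them, time stands still between calls to the robot, and variables do not carry over. Pictures are saved under pics/ and viewed, at most 10 in all, crops included, and the job is handed in when it is done.

```bash
mkdir -p pics; ls; cat > h.py <<'E'
import numpy as np, cv2
from bench import *
def cam(n):
    m=camera_model(n); R=cv2.Rodrigues(np.array(m["rvec"],float))[0]
    return np.array(m["K"],float),R,np.array(m["tvec"],float).ravel()
def ray(n,u,v):
    K,R,t=cam(n); return -R.T@t, R.T@np.linalg.inv(K)@np.array([u,v,1.])
def onz(n,u,v,z):
    o,d=ray(n,u,v); return o+d*(z-o[2])/d[2]
def cloud(n,dep):
    K,R,t=cam(n); v,u=np.mgrid[:400,:640]
    p=np.stack([(u-K[0,2])/K[0,0]*dep,(v-K[1,2])/K[1,1]*dep,dep],-1)
    return (p-t)@R
E
python3 - <<'E'
from h import *
for n in("top","side"):
    p,d=get_image(n); cv2.imwrite(f"pics/{n}0.png",p); np.save(f"{n}0.npy",d)
    print(n,ray(n,320,200),cam(n)[0][0,0])
print(read_state())
E
```

```text
pics
top (array([ 442.08003004,  -10.95419137, 1432.95599308]), array([ 0.05543839,  0.01538818, -0.99836431])) 431.3357632037565
side (array([ 51.17924521, 735.91496344, 854.56223127]), array([ 0.38066521, -0.66655026, -0.64097933])) 421.34055257651136
{'clock': 0.1, 'joints': array([-9.34428333e-01,  3.85504673e-01,  6.76662296e-03, -4.32741191e-04,
       -1.19400279e+00, -2.58607062e-01]), 'joint_vel': array([-0.00022251, -0.00248733,  0.00442941,  0.00040308, -0.00055444,
        0.00066487]), 'joint_efforts': array([-1.40699620e-03, -3.93319631e+01,  1.88930047e+01,  4.19798657e+00,
       -2.60395325e-03,  1.73845716e-06]), 'position': array([ 230.33083292, -580.39267098,  202.51788013]), 'ee_rot': array([-1.87680908e-01,  9.82229551e-01,  9.63547586e-04, -2.39384784e-04]), 'contact_force': array([ 0.57219214,  0.05098876, -0.49739312]), 'wrist_torque': array([-0.01085599, -0.00612062, -0.01389381]), 'grasp_force': 0.0, 'gripper_width': 85.3958967066014}
```

View pics/top0.png

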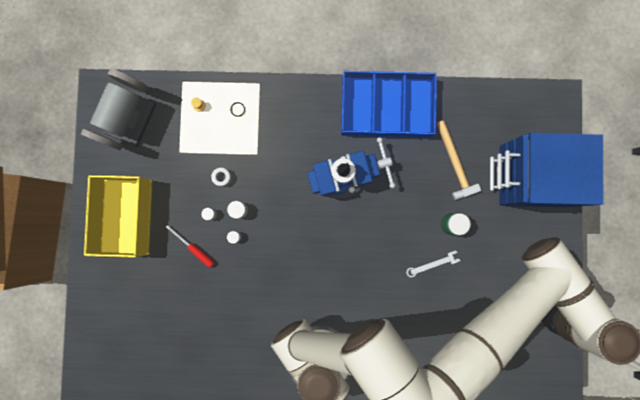

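View pics/side0.png

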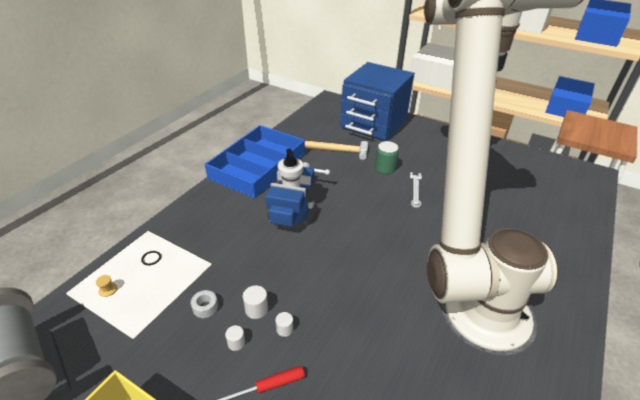

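Cap candidates in the top view are cups at (236,210), (208,214) and (233,238), and the open ring at (221,177), which is the bush. In the side view the same four are at (255,302), (235,338), (284,324) and (204,303). By the description I choose the largest cup, top (236,210). The knob is at top (343,171), side (291,157).

```bash
python3 - <<'E'
from h import *
p=cv2.imread("pics/top0.png"); d=np.load("top0.npy"); P=cloud("top",d)
s=cv2.imread("pics/side0.png"); ds=np.load("side0.npy"); S=cloud("side",ds)
for n,(u,v) in dict(big=(236,210),b=(208,214),c=(233,238),ring=(221,177)).items():
    w=P[v-17:v+18,u-17:u+18].reshape(-1,3); w=w[w[:,2]>15]; zt=np.percentile(w[:,2],90); t=w[w[:,2]>zt-6]
    (x,y),r=cv2.minEnclosingCircle(t[:,:2].astype(np.float32))
    print(n,zt.round(1),t.mean(0).round(1),(round(x,1),round(y,1)),round(2*r,1),len(t))
w=P[140:200,310:380].reshape(-1,3)
print("zmax",w[:,2].max()); 
for z in (130,150,165,175,185,200,215): print(z,(w[:,2]>z).sum())
# dark knob pixels
g=p.max(2)
m=np.zeros_like(g); m[150:190,325:362]=(g[150:190,325:362]<60)
ys,xs=np.nonzero(m); print(len(xs))
a=cv2.resize(p[140:205,305:375],None,fx=5.5,fy=5.5,interpolation=cv2.INTER_CUBIC)
b=cv2.resize(s[130:240,250:330],None,fx=3.25,fy=3.25,interpolation=cv2.INTER_CUBIC)
c=cv2.resize(p[165:250,195:255],None,fx=4.2,fy=4.2)
H=580;f=lambda i:np.pad(i,((0,max(0,H-i.shape[0])),(0,0),(0,0)))
o=np.hstack([f(a),f(b)]);o=cv2.resize(o,None,fx=.99*800/o.shape[1] if o.shape[1]>800 else 1,fy=1);o[365:,0:252]=c[:o.shape[0]-365] if 0 else o[365:,0:252]
cv2.imwrite("pics/crop1.png",o); print(o.shape)
sw=S[140:185,270:315].reshape(-1,3); print("side zmax",np.percentile(sw[:,2],99.5))
sm=S[:,:,2]; 
for zz in range(140,240,8):
    q=sw[(sw[:,2]>zz)&(sw[:,2]<zz+8)]
    if len(q): print(zz,len(q),q.mean(0).round(1),np.ptp(q,0).round())
E
```

```text
big 61.3 [480.8 274.1  90.3] (463.5, 147.9) 320.5 174
b 45.2 [463.7 342.1 163.7] (452.9, 191.3) 405.1 80
c 44.5 [395.1 279.5  88.7] (415.4, 148.0) 322.4 89
ring 35.0 [581.9 327.   84.8] (520.1, 177.9) 408.7 134
zmax 1432.9559930794671
130 501
150 477
165 475
175 469
185 213
200 100
215 90
137
(580, 645, 3)
side zmax 225.23421355404463
140 42 [588.2 -39.  144.1] [43. 38.  8.]
148 28 [587.9 -37.9 150.7] [42. 28.  7.]
156 15 [584.  -33.3 162.5] [45. 41.  5.]
164 61 [584.5 -34.2 168. ] [66. 56.  7.]
172 69 [587.3 -35.4 176.4] [69. 73.  8.]
180 171 [592.8 -45.3 182.6] [69. 69.  8.]
188 72 [595.9 -49.2 192.9] [40. 40.  8.]
196 18 [594.8 -44.3 199.4] [30. 24.  7.]
204 17 [592.8 -44.2 207.7] [29. 19.  8.]
212 16 [591.6 -43.7 215.4] [27. 18.  8.]
220 47 [598.9 -53.3 222.9] [34. 34.  5.]
```

View pics/crop1.png

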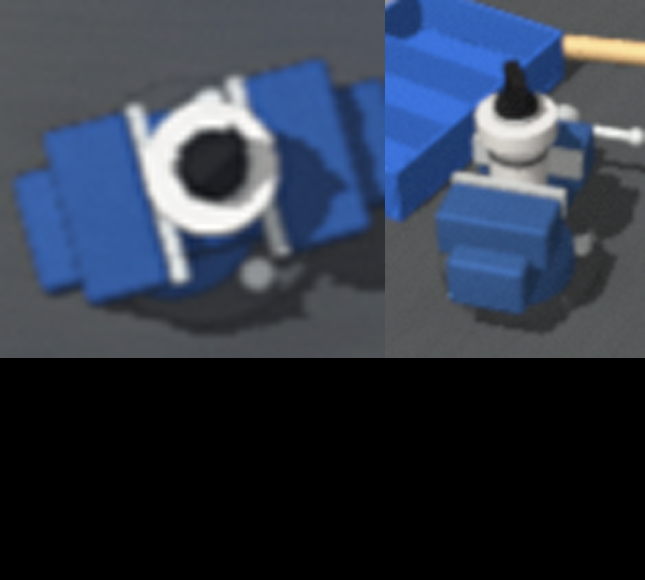

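The crops show the knob as a black disc with its bar on the white head in the vise (top ≈(344,170), side bar ≈(291,155)), with the bar seen nearly end-on from the side camera. Next I measure the bar's angle and centre, the head's centre, and the cap.

```bash
python3 - <<'E'
from h import *
d=np.load("top0.npy"); P=cloud("top",d);P[d==0]=0
ds=np.load("side0.npy"); S=cloud("side",ds);S[ds==0]=0
for nm,Q,(a,b,c,e) in (("top",P,(140,200,310,380)),("side",S,(135,190,265,320))):
    w=Q[a:b,c:e].reshape(-1,3); w=w[abs(w[:,0]-597)+abs(w[:,1]+48)<90]
    for lo,hi in((217,240),(178,188),(189,197)):
        q=w[(w[:,2]>lo)&(w[:,2]<hi)]
        if len(q)<6: continue
        r=cv2.minAreaRect(q[:,:2].astype(np.float32)); (x,y),rad=cv2.minEnclosingCircle(q[:,:2].astype(np.float32))
        ev,V=np.linalg.eigh(np.cov(q[:,:2].T)); 
        print(nm,lo,len(q),"mean",q.mean(0).round(1),"med z",np.median(q[:,2]).round(1),"rect",np.round(r[0],1),np.round(r[1],1),round(r[2],1),"circ",round(x,1),round(y,1),round(rad,1),"pca",np.sqrt(ev).round(1),np.degrees(np.arctan2(V[1,1],V[0,1])).round(1))
for nm,Q,L in(("top",P,dict(big=(236,210),b=(208,214),c=(233,238),ring=(221,177))),("side",S,dict(big=(255,302),b=(235,338),c=(284,324),ring=(204,303)))):
  for n,(u,v) in L.items():
    h=17; w=Q[v-h:v+h+1,u-h:u+h+1].reshape(-1,3); w=w[w[:,2]>15]
    zt=np.percentile(w[:,2],85); t=w[w[:,2]>zt-5]
    (x,y),r=cv2.minEnclosingCircle(t[:,:2].astype(np.float32))
    print(nm,n,zt.round(1),t.mean(0).round(1),(round(x,1),round(y,1)),round(2*r,1),len(t))
E
```

```text
top 217 68 mean [601.  -55.  223.9] med z 223.5 rect [600.8 -54.8] [13.7 37. ] 44.4 circ 600.3 -55.2 19.0 pca [ 4.1 11.1] 134.1
top 178 272 mean [599.9 -54.3 182.1] med z 181.9 rect [600.9 -54.9] [65.3 67.2] 1.6 circ 601.2 -54.8 35.0 pca [20.  20.4] 58.3
top 189 70 mean [599.5 -55.4 193.1] med z 192.8 rect [600.6 -54.2] [37.1 36.8] 47.5 circ 600.8 -55.2 19.7 pca [ 9.5 13. ] 46.2
side 217 52 mean [598.2 -52.4 222.5] med z 222.7 rect [599.9 -54.4] [14.4 39.3] 41.3 circ 600.1 -54.5 20.1 pca [ 4.2 12.7] 134.4
side 178 196 mean [592.8 -44.4 182.1] med z 181.9 rect [596.9 -52.4] [69.  65.6] 44.5 circ 599.0 -55.4 37.5 pca [15.6 20.4] -144.7
side 189 71 mean [596.5 -49.3 193.4] med z 193.4 rect [597.8 -53. ] [35.8 36.7] 34.1 circ 599.3 -53.5 20.4 pca [10.3 11.8] -141.9
top big 60.4 [481.9 281.   58.7] (482.0, 279.8) 55.0 167
top b 43.5 [465.6 375.9  41.7] (466.2, 374.8) 38.4 79
top c 43.6 [393.5 289.6  41.8] (393.2, 290.1) 38.0 86
top ring 34.0 [587.4 340.3  32.5] (589.0, 340.1) 60.0 130
side big 58.4 [479.  281.7  57.3] (479.7, 280.5) 55.9 374
side b 41.4 [463.3 377.   40.4] (464.0, 375.7) 39.4 229
side c 41.4 [390.8 291.8  40.3] (390.7, 290.0) 40.6 207
side ring 32.0 [586.3 341.9  30.9] (587.1, 341.8) 61.5 311
```

Knob axis is at about (600.4, -54.8), with the bar along 134°, its top at z≈222.5 and the head top at ≈181. The cap is at (481, 280), 55 mm across, so it is the largest cup. I'll go above the knob with the jaw line at 224°.

```bash
python3 -m handwheel '[[0,0,-0.06,0,0,0,0],[-0.538,0.352,-0.09,0,0,-1.962,0],[-0.538,0.352,-0.09,0,0,-1.962,0],[-0.538,0.352,-0.09,0,0,-1.962,0],[-0.538,0.352,-0.09,0,0,-1.962,0],[-0.538,0.352,-0.09,0,0,-1.962,0],[-0.538,0.352,-0.09,0,0,-1.962,0],[-0.538,0.352,-0.09,0,0,-1.962,0],[-0.538,0.352,-0.09,0,0,-1.962,0],[-0.538,0.352,-0.09,0,0,-1.962,0]]'
cat >> h.py <<'E'
from scipy.spatial.transform import Rotation as Ro
def go(x,y,z,yang):
    "shift in tool axes (m) and turn about tool z to reach a pointing-down pose with tool y at yang deg"
    s=read_state(); R=Ro.from_quat(s["ee_rot"])
    y0=R.as_matrix()[:,1]; cur=np.degrees(np.arctan2(y0[1],y0[0]))
    a=np.radians(yang); T=np.array([[-np.sin(a),np.cos(a),0],[np.cos(a),np.sin(a),0],[0,0,-1]]); T[:,0]=np.cross(T[:,1],T[:,2])
    rv=(R.inv()*Ro.from_matrix(T)).as_rotvec()
    print("pos",s["position"].round(1),"yang",cur.round(2),"tilt",R.as_matrix()[:,2].round(3),"j",s["joints"].round(3),"t",s["clock"],"F",s["contact_force"].round(2),"M",s["wrist_torque"].round(3),"w",s["gripper_width"])
    print("shift",((R.inv().apply(np.array([x,y,z])-s["position"]))/1000).round(4),"turn",rv.round(4))
E
python3 -c "
from h import *
go(600.4,-54.8,292,224)"
```

```text
clock: 1.35
position: [554.7, -119.6, 289.6]
ee_rot: [0.86, -0.51, -0.0, 0.0]
contact_force: [1.5, -0.4, 0.5]
gripper_width: 42.6
grasp_force: 0.0
pos [ 554.7 -119.6  289.6] yang -151.3 tilt [-0.  0. -1.] j [ 0.073  0.239  0.013 -0.    -1.346  0.428] t 1.35 F [ 1.47 -0.35  0.48] M [-0.067 -0.088 -0.004] w 42.635280436353305
shift [-0.0349 -0.0711 -0.0024] turn [ 0.0004  0.0004 -0.267 ]
```

```bash
python3 -m handwheel '[[-0.035,-0.071,-0.002,0,0,-0.267,0],[-0.035,-0.071,-0.002,0,0,-0.267,0],[-0.035,-0.071,-0.002,0,0,-0.267,0],[-0.035,-0.071,-0.002,0,0,-0.267,0]]'
python3 - <<'E'
from h import *
go(600.4,-54.8,198,224)
p,d=get_image("side"); P=cloud("side",d); cv2.imwrite("pics/s1.png",cv2.resize(p[80:230,200:400],None,fx=4,fy=4))
E
```

```text
clock: 1.85
position: [599.4, -57.6, 291.5]
ee_rot: [0.919, -0.394, -0.0, 0.0]
contact_force: [-0.8, -0.9, -0.5]
gripper_width: 42.2
grasp_force: 0.0
pos [599.4 -57.6 291.5] yang -136.46 tilt [-0.001 -0.    -1.   ] j [ 0.173  0.301  0.102 -0.    -1.373  0.587] t 1.85 F [-0.8  -0.91 -0.53] M [-0.019 -0.02   0.028] w 42.157408635655386
shift [-0.0013 -0.0027  0.0935] turn [ 0.0007  0.0005 -0.008 ]
```

View pics/s1.png

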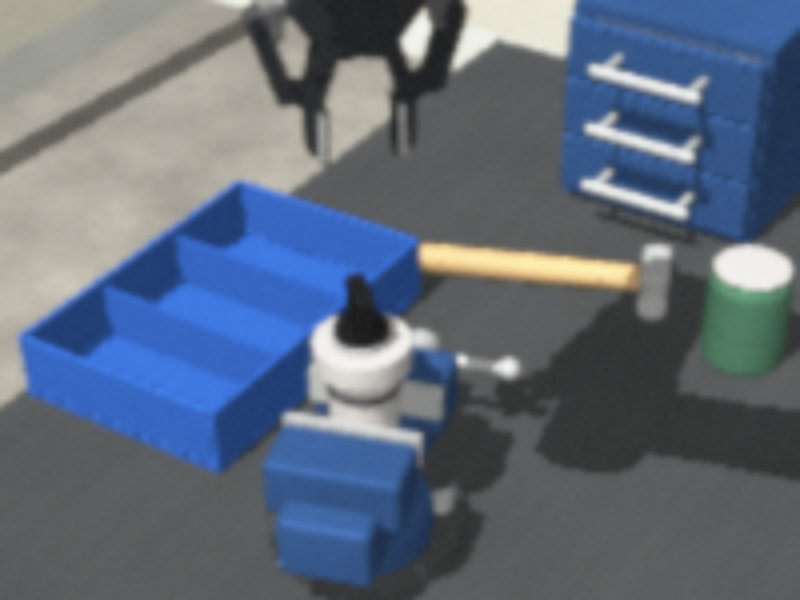

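The picture shows the open fingers (full-image ~(279,118) and (300,117)) standing over the knob (~(290,155)) and straddling the bar. Now I go down.

```bash
python3 -m handwheel '[[0,0,0.06,0,0,0,0],[0,0,0.085,0,0,0,0],[0,0,0.0935,0,0,0,0],[0,0,0.0935,0,0,0,0],[0,0,0.0935,0,0,0,0]]'
python3 -c "
from h import *
go(600.4,-54.8,198,224)"
```

```text
clock: 2.52
position: [600.9, -57.3, 200.1]
ee_rot: [0.919, -0.394, 0.002, -0.001]
contact_force: [0.3, 0.5, -0.6]
gripper_width: 43.0
grasp_force: 0.0
pos [600.9 -57.3 200.1] yang -136.39 tilt [ 0.003  0.    -1.   ] j [ 1.730e-01  3.490e-01 -5.500e-02  1.000e-03 -1.163e+00  5.880e-01] t 2.525 F [ 0.33  0.47 -0.59] M [-0.017 -0.013  0.001] w 43.028996285428406
shift [-0.0022 -0.0013  0.0021] turn [-0.0025 -0.0022 -0.0068]
```

```bash
python3 -m handwheel '[[-0.002,-0.0015,0.002,0,0,-0.007,0],[-0.002,-0.0015,0.002,0,0,-0.007,0],[-0.002,-0.0015,0.002,0,0,-0.007,0]]'
python3 -c "
from h import *
go(600.4,-54.8,198,224)"
python3 -m handwheel '[[0,0,0,0,0,0,-1],[0,0,0,0,0,0,-1],[0,0,0,0,0,0,-1],[0,0,0,0,0,0,-1],[0,0,0,0,0,0,-1],[0,0,0,0,0,0,-1]]'
python3 -c "
from h import *
go(600.4,-54.8,198,224)"
```

```text
clock: 2.9
position: [599.8, -54.4, 196.5]
ee_rot: [0.921, -0.39, 0.0, -0.0]
contact_force: [-0.3, 0.6, 0.2]
gripper_width: 42.4
grasp_force: 0.0
pos [599.8 -54.4 196.5] yang -135.95 tilt [ 0.  0. -1.] j [ 0.178  0.351 -0.062  0.    -1.158  0.591] t 2.9 F [-0.27  0.57  0.23] M [-0.049  0.033  0.014] w 42.38469299444432
shift [ 0.0007 -0.0002 -0.0015] turn [-0.0003 -0.0002  0.0008]
clock: 3.65
position: [599.7, -54.5, 196.2]
ee_rot: [0.921, -0.39, 0.0, -0.0]
contact_force: [0.2, 0.6, -0.8]
gripper_width: 0.1
grasp_force: 0.0
pos [599.7 -54.5 196.2] yang -135.97 tilt [ 0.  0. -1.] j [ 0.178  0.351 -0.062 -0.    -1.158  0.591] t 3.65 F [ 0.24  0.57 -0.78] M [ 0.008 -0.025  0.062] w 0.11706211355136863
shift [ 0.0007 -0.0003 -0.0018] turn [-0.      0.      0.0005]
```

The fingers shut on nothing, so I look.

```bash
python3 - <<'E'
from h import *
p,d=get_image("side"); t,dt=get_image("top")
a=cv2.resize(p[90:230,230:350],None,fx=4,fy=4); b=cv2.resize(t[130:210,310:373],None,fx=5,fy=7)[:560]
cv2.imwrite("pics/s2.png",np.hstack([a,b])[:, :795])
np.save("s2.npy",d)
E
```

```text
(no output)
```

View pics/s2.png

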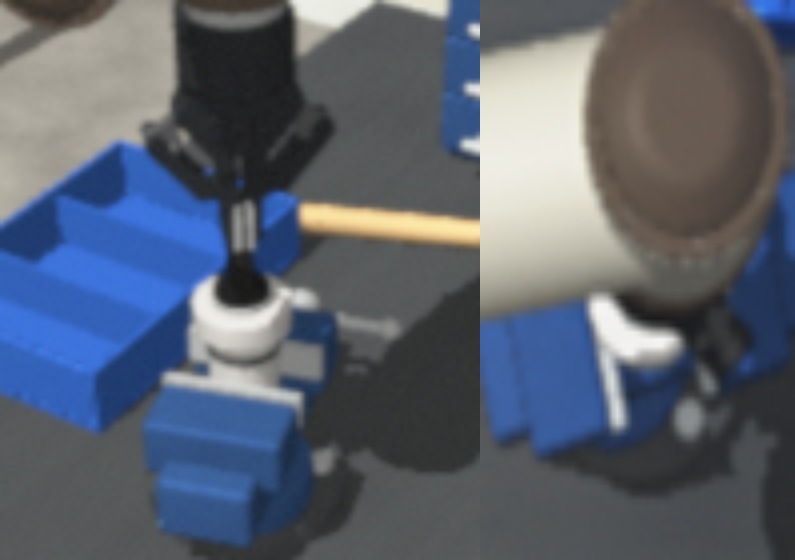

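The fingers are shut with their lower end at side ≈(291,153), directly above or in front of the knob, with the black bar just under them. I check heights from the depth.

```bash
python3 - <<'E'
from h import *
K,R,t=cam("side")
for q in([600,-54.5,196],[600,-54.5,223],[600,-54.5,215]):
    c=K@(R@np.array(q)+t); print(q,(c[:2]/c[2]).round(1))
d=np.load("s2.npy");S=cloud("side",d)
p=cv2.imread("pics/s2.png")
for v in range(136,172,2): print(v,[tuple(S[v,u].round(0).astype(int)) for u in(286,289,291,293,296)])
d=np.load("side0.npy");S=cloud("side",d); print("before")
for v in range(146,172,2): print(v,[tuple(S[v,u].round(0).astype(int)) for u in(286,289,291,293,296)])
E
```

```text
[600, -54.5, 196] [290.1 159.7]
[600, -54.5, 223] [289.8 151.5]
[600, -54.5, 215] [289.9 153.9]
136 [(np.int64(602), np.int64(-42), np.int64(278)), (np.int64(593), np.int64(-43), np.int64(280)), (np.int64(597), np.int64(-58), np.int64(271)), (np.int64(588), np.int64(-53), np.int64(276)), (np.int64(581), np.int64(-57), np.int64(276))]
138 [(np.int64(600), np.int64(-40), np.int64(273)), (np.int64(594), np.int64(-44), np.int64(272)), (np.int64(595), np.int64(-54), np.int64(267)), (np.int64(585), np.int64(-49), np.int64(273)), (np.int64(580), np.int64(-56), np.int64(271))]
140 [(np.int64(600), np.int64(-39), np.int64(267)), (np.int64(596), np.int64(-46), np.int64(265)), (np.int64(594), np.int64(-53), np.int64(262)), (np.int64(587), np.int64(-52), np.int64(265)), (np.int64(775), np.int64(-348), np.int64(47))]
142 [(np.int64(601), np.int64(-40), np.int64(260)), (np.int64(594), np.int64(-43), np.int64(261)), (np.int64(592), np.int64(-50), np.int64(258)), (np.int64(586), np.int64(-51), np.int64(259)), (np.int64(776), np.int64(-349), np.int64(38))]
144 [(np.int64(604), np.int64(-43), np.int64
[... 5737 characters left out ...]
, np.int64(-36), np.int64(185)), (np.int64(593), np.int64(-38), np.int64(187)), (np.int64(589), np.int64(-42), np.int64(186)), (np.int64(586), np.int64(-47), np.int64(185)), (np.int64(580), np.int64(-52), np.int64(184))]
168 [(np.int64(600), np.int64(-34), np.int64(180)), (np.int64(591), np.int64(-35), np.int64(184)), (np.int64(590), np.int64(-43), np.int64(179)), (np.int64(584), np.int64(-44), np.int64(181)), (np.int64(576), np.int64(-46), np.int64(182))]
170 [(np.int64(594), np.int64(-24), np.int64(182)), (np.int64(588), np.int64(-30), np.int64(181)), (np.int64(583), np.int64(-33), np.int64(181)), (np.int64(577), np.int64(-34), np.int64(183)), (np.int64(570), np.int64(-37), np.int64(183))]
```

The knob is unmoved. The fingertips visibly end at z≈228 while the state says 196, so the tips are about 30 mm above the reported TCP. The xy agrees. I'll open, go down 26 mm and look again with the depth before closing.

```bash
python3 -m handwheel '[[0,0,0,0,0,0,0],[0,0,0,0,0,0,0],[0,0,0,0,0,0,0],[0,0,0,0,0,0,0],[0,0,0.01,0,0,0,0],[0,0,0.02,0,0,0,0],[0,0,0.02,0,0,0,0]]'
python3 - <<'E'
from h import *
go(600,-54.8,170,224)
p,d=get_image("side"); S=cloud("side",d)
cv2.imwrite("pics/s3.png",cv2.resize(p[90:200,240:340],None,fx=5.4,fy=5.4,interpolation=cv2.INTER_CUBIC))
E
```

```text
clock: 4.62
position: [598.8, -54.6, 174.6]
ee_rot: [0.921, -0.391, -0.001, 0.001]
contact_force: [-0.3, -0.2, -0.1]
gripper_width: 43.0
grasp_force: 0.0
pos [598.8 -54.6 174.6] yang -135.98 tilt [-0.003 -0.    -1.   ] j [ 0.178  0.368 -0.094 -0.    -1.113  0.591] t 4.625 F [-0.32 -0.24 -0.09] M [-0.027 -0.001  0.051] w 43.03333777931217
shift [ 0.001  -0.0007  0.0046] turn [0.0025 0.002  0.0004]
```

View pics/s3.png

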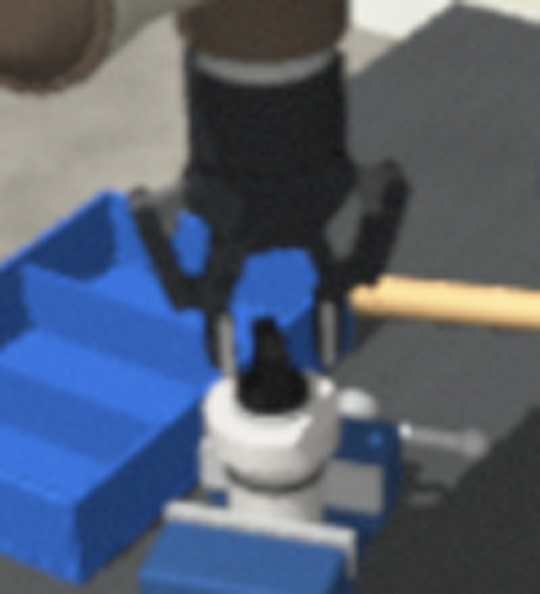

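Now the fingertips (side ≈(281,160) and (301,158)) straddle the bar (≈(289,155)) and stay above the disc, at z≈203. I close.

```bash
python3 -m handwheel '[[0,0,0,0,0,0,-1],[0,0,0,0,0,0,-1],[0,0,0,0,0,0,-1],[0,0,0,0,0,0,-1],[0,0,0,0,0,0,-1]]'
python3 -c "
from h import *
go(600,-54.8,174,224)"
```

```text
clock: 5.3
position: [600.9, -53.9, 176.9]
ee_rot: [0.921, -0.39, 0.001, -0.001]
contact_force: [2.8, 4.5, 1.9]
gripper_width: 12.6
grasp_force: 61.0
pos [600.9 -53.9 176.9] yang -135.94 tilt [ 0.003  0.001 -1.   ] j [ 0.178  0.366 -0.09  -0.    -1.112  0.591] t 5.3 F [2.84 4.53 1.89] M [ 1.166 -0.847  0.022] w 12.578771165754288
shift [0.     0.0012 0.0029] turn [-0.0027 -0.0016  0.001 ]
```

```bash
cat >> h.py <<'E'
def feel(n=4):
    L=[]
    for i in range(n):
        s=read_state(); R=Ro.from_quat(s["ee_rot"]).as_matrix()
        L.append(np.r_[np.degrees(np.arctan2(R[1,1],R[0,1])),s["wrist_torque"][2],s["contact_force"],s["position"],s["gripper_width"],s["clock"]])
        if i<n-1: get_image("side")
    L=np.array(L); print("yang %.2f Mz %.3f (all"%(L[:,0].mean(),L[:,1].mean()),L[:,1].round(3),") F",L[:,2:5].mean(0).round(1),"pos",L[:,5:8].mean(0).round(1),"w %.1f t %.2f"%(L[-1,8],L[-1,9]))
E
python3 -c "from h import *;feel()"
python3 -m handwheel '[[0,-0.0005,0,0,0,0.12,-1],[0,-0.001,0,0,0,0.12,-1]]'; python3 -c "from h import *;feel()"
```

```text
yang -135.94 Mz 0.020 (all [ 0.022  0.041  0.018 -0.002] ) F [3.5 4.1 1.6] pos [600.9 -53.9 176.9] w 12.4 t 5.45
clock: 5.7
position: [600.9, -53.8, 176.9]
ee_rot: [0.896, -0.444, 0.001, -0.0]
contact_force: [1.3, 3.0, 3.1]
gripper_width: 12.6
grasp_force: 61.1
yang -142.73 Mz 0.065 (all [0.043 0.038 0.07  0.109] ) F [1.8 3.1 3.4] pos [600.9 -53.9 176.9] w 12.8 t 5.85
```

```bash
python3 -m handwheel '[[0,0,0,0,0,0.15,-1],[0,0,0,0,0,0.3,-1],[0,0,0,0,0,0.45,-1],[0,0,0,0,0,0.578,-1],[0,0,0,0,0,0.578,-1]]'; python3 -c "from h import *;feel()"
python3 -m handwheel '[[0,0,0,0,0,0.06,-1],[0,0,0,0,0,0.12,-1],[0,0,0,0,0,0.12,-1]]'; python3 -c "from h import *;feel()"
```

```text
clock: 6.48
position: [601.0, -53.7, 176.9]
ee_rot: [0.732, -0.681, 0.001, -0.001]
contact_force: [2.3, 4.1, 4.8]
gripper_width: 12.4
grasp_force: 61.3
yang -175.82 Mz 0.006 (all [ 0.031  0.012 -0.028  0.011] ) F [2.7 3.9 5.1] pos [601.  -53.7 176.9] w 12.7 t 6.62
clock: 7.0
position: [601.0, -53.7, 176.9]
ee_rot: [-0.69, 0.724, -0.001, 0.001]
contact_force: [2.5, 2.9, 5.2]
gripper_width: 13.0
grasp_force: 61.5
yang 177.29 Mz 0.056 (all [0.002 0.077 0.069 0.075] ) F [3.  3.3 5.3] pos [601.  -53.7 176.9] w 12.6 t 7.15
```

```bash
python3 -m handwheel '[[0,0,0,0,0,0.12,-1],[0,0,0,0,0,0.229,-1],[0,0,0,0,0,0.229,-1]]'; python3 -c "from h import *;feel(3)"
python3 -m handwheel '[[0,0,0,0,0,0.06,-1],[0,0,0,0,0,0.12,-1],[0,0,0,0,0,0.12,-1]]'; python3 -c "from h import *;feel()"
```

```text
clock: 7.52
position: [601.1, -53.7, 176.9]
ee_rot: [-0.603, 0.798, -0.0, 0.001]
contact_force: [3.8, 2.8, 5.0]
gripper_width: 12.7
grasp_force: 61.5
yang 164.14 Mz 0.001 (all [ 0.    -0.004  0.007] ) F [3.1 3.1 5.6] pos [601.1 -53.7 176.9] w 12.4 t 7.62
clock: 8.0
position: [601.1, -53.7, 176.8]
ee_rot: [-0.554, 0.833, -0.0, 0.001]
contact_force: [3.2, 3.9, 4.9]
gripper_width: 12.6
grasp_force: 61.5
yang 157.29 Mz 0.099 (all [0.126 0.121 0.08  0.069] ) F [2.8 3.5 5. ] pos [601.1 -53.7 176.9] w 12.7 t 8.15
```

```bash
python3 -m handwheel '[[0,0,0,0,0,0.045,-1],[0,0,0,0,0,0.045,-1]]'; python3 -c "from h import *;feel(6)"
```

```text
clock: 8.4
position: [601.1, -53.7, 176.8]
ee_rot: [-0.535, 0.845, -0.0, 0.001]
contact_force: [3.3, 4.2, 5.3]
gripper_width: 12.3
grasp_force: 61.5
yang 154.69 Mz -0.016 (all [ 0.024 -0.007 -0.038 -0.04  -0.008 -0.028] ) F [3.1 3.7 5.2] pos [601.1 -53.7 176.9] w 12.5 t 8.65
```

```bash
python3 -m handwheel '[[0,0,0,0,0,0.1,-1],[0,0,0,0,0,0.185,-1],[0,0,0,0,0,0.185,-1]]'; python3 -c "from h import *;feel(3)"
python3 -m handwheel '[[0,0,0,0,0,0.06,-1],[0,0,0,0,0,0.12,-1],[0,0,0,0,0,0.12,-1]]'; python3 -c "from h import *;feel(5)"
```

```text
clock: 9.02
position: [601.2, -53.7, 176.9]
ee_rot: [-0.455, 0.891, -0.0, 0.001]
contact_force: [4.0, 3.0, 4.9]
gripper_width: 12.6
grasp_force: 61.5
yang 144.11 Mz 0.005 (all [ 0.02   0.012 -0.016] ) F [3.4 3.8 5. ] pos [601.2 -53.7 176.9] w 12.5 t 9.12
clock: 9.5
position: [601.3, -53.7, 176.9]
ee_rot: [-0.401, 0.916, -0.0, 0.001]
contact_force: [3.5, 4.0, 5.9]
gripper_width: 12.6
grasp_force: 61.4
yang 137.26 Mz 0.114 (all [0.142 0.058 0.136 0.089 0.146] ) F [3.5 3.6 5.3] pos [601.3 -53.7 176.9] w 12.6 t 9.70
```

```bash
python3 -m handwheel '[[0,0,0,0,0,0.045,-1],[0,0,0,0,0,0.045,-1]]'; python3 -c "from h import *;feel(5)"
```

```text
clock: 9.95
position: [601.3, -53.7, 176.9]
ee_rot: [-0.38, 0.925, -0.0, 0.001]
contact_force: [3.5, 3.3, 5.7]
gripper_width: 12.3
grasp_force: 61.5
yang 134.66 Mz -0.017 (all [-0.002 -0.01  -0.027 -0.013 -0.033] ) F [3.5 3.7 5.5] pos [601.3 -53.7 176.8] w 12.0 t 10.15
```

Still a click, so I go on to the fifth.

```bash
python3 -m handwheel '[[0,0,0,0,0,0.1,-1],[0,0,0,0,0,0.185,-1],[0,0,0,0,0,0.185,-1]]'; python3 -c "from h import *;feel(3)"
python3 -m handwheel '[[0,0,0,0,0,0.06,-1],[0,0,0,0,0,0.12,-1],[0,0,0,0,0,0.12,-1]]'; python3 -c "from h import *;feel(5)"
```

```text
clock: 10.52
position: [601.3, -53.7, 176.9]
ee_rot: [-0.293, 0.956, -0.0, 0.001]
contact_force: [3.5, 3.9, 5.7]
gripper_width: 12.6
grasp_force: 61.4
yang 124.06 Mz 0.024 (all [ 0.039  0.036 -0.003] ) F [3.3 3.6 5.3] pos [601.3 -53.7 176.9] w 12.5 t 10.62
clock: 11.0
position: [601.4, -53.7, 176.9]
ee_rot: [-0.236, 0.972, -0.0, 0.001]
contact_force: [3.8, 3.7, 5.0]
gripper_width: 12.3
grasp_force: 61.5
yang 117.26 Mz 0.258 (all [0.242 0.272 0.283 0.207 0.288] ) F [3.9 3.5 5.1] pos [601.4 -53.7 176.8] w 12.8 t 11.20
```

At the fifth click rest (jaw line 124°), 7° more gives 0.26 N m, the seat's 2 N m/rad. It is seated, so I let go, square up to the closed rest at 124° and regrip.

```bash
python3 -m handwheel '[[0,0,0,0,0,0,-0.2],[0,0,0,0,0,0,-0.2],[0,0,0,0,0,0,-0.2],[0,0,0,0,0,-0.06,-0.2],[0,0,0,0,0,-0.119,-0.2],[0,0,0,0,0,-0.119,-0.2]]'; python3 -c "from h import *;feel(2)"
python3 -m handwheel '[[0,0,0,0,0,0,-1],[0,0,0,0,0,0,-1],[0,0,0,0,0,0,-1],[0,0,0,0,0,0,-1],[0,0,0,0,0,0,-1]]'; python3 -c "from h import *;feel(4)"
```

```text
clock: 11.95
position: [599.8, -54.1, 175.8]
ee_rot: [-0.291, 0.957, 0.0, -0.001]
contact_force: [0.9, 0.1, 0.5]
gripper_width: 34.1
grasp_force: 0.0
yang 123.83 Mz -0.023 (all [-0.001 -0.044] ) F [ 0.3 -0.2  0.2] pos [599.9 -54.1 175.8] w 34.6 t 12.00
clock: 12.62
position: [600.4, -54.2, 176.4]
ee_rot: [-0.291, 0.957, -0.0, -0.0]
contact_force: [-0.9, -3.7, 0.3]
gripper_width: 12.4
grasp_force: 60.2
yang 123.87 Mz 0.018 (all [-0.016  0.067  0.016  0.005] ) F [-0.2 -4.1  0.2] pos [600.4 -54.2 176.4] w 12.5 t 12.78
```

```bash
python3 -m handwheel '[[0,0,0,0,0,-0.18,-1],[0,0,0,0,0,-0.36,-1],[0,0,0,0,0,-0.54,-1],[0,0,0,0,0,-0.72,-1],[0,0,0,0,0,-0.9,-1],[0,0,0,0,0,-1.08,-1],[0,0,0,0,0,-1.26,-1],[0,0,0,0,0,-1.44,-1],[0,0,0,0,0,-1.61,-1],[0,0,0,0,0,-1.747,-1]]'; python3 -m handwheel '[[0,0,0,0,0,0,-1]]'; python3 -c "from h import *;feel(4)"
```

```text
clock: 14.02
position: [601.8, -54.5, 176.4]
ee_rot: [0.921, -0.389, 0.002, -0.0]
contact_force: [3.4, -5.7, -0.6]
gripper_width: 12.6
grasp_force: 60.0
clock: 14.15
position: [601.8, -54.5, 176.4]
ee_rot: [0.921, -0.391, 0.001, -0.0]
contact_force: [3.1, -6.2, -0.6]
gripper_width: 13.0
grasp_force: 60.0
yang -136.01 Mz 0.003 (all [ 0.028  0.07  -0.024 -0.064] ) F [ 3.1 -5.4 -0.8] pos [601.8 -54.5 176.4] w 12.4 t 14.30
```

Back at 224° with no residual torque: five clicks from closed. I release, lift clear, check the bar angle by depth and head over the cap.

```bash
python3 -m handwheel '[[0,0,0,0,0,0,0],[0,0,0,0,0,0,0],[0,0,0,0,0,0,0],[0,0,-0.03,0,0,0,0.5],[0,0,-0.08,0,0,0,1],[0,0,-0.1,0,0,0,1],[0,0,-0.1,0,0,0,1]]'
python3 - <<'E'
from h import *
p,d=get_image("side");S=cloud("side",d);S[d==0]=0
w=S[135:190,265:320].reshape(-1,3);w=w[abs(w[:,0]-597)+abs(w[:,1]+48)<60]
q=w[(w[:,2]>217)&(w[:,2]<230)];r=cv2.minAreaRect(q[:,:2].astype(np.float32));ev,V=np.linalg.eigh(np.cov(q[:,:2].T));print(len(q),r,np.degrees(np.arctan2(V[1,1],V[0,1])))
go(481,280.3,200,240)
E
```

```text
clock: 15.18
position: [601.2, -53.4, 278.1]
ee_rot: [0.92, -0.391, 0.002, -0.001]
contact_force: [-0.7, -0.3, -1.4]
gripper_width: 85.5
grasp_force: 0.0
52 ((599.65673828125, -54.334598541259766), (14.030956268310547, 41.65971374511719), 42.17903137207031) 135.29173227169989
pos [600.3 -53.4 276.1] yang -136.02 tilt [ 0.     0.001 -1.   ] j [ 1.790e-01  3.070e-01  7.400e-02 -1.000e-03 -1.337e+00  5.890e-01] t 15.225 F [ 0.53 -0.01 -0.69] M [-0.012  0.001 -0.002] w 85.23032782944921
shift [-0.3229 -0.1458  0.0764] turn [-1.000e-03  2.000e-04 -2.796e-01]
```

```bash
python3 -m handwheel '[[-0.055,-0.025,0,0,0,-0.08,1],[-0.11,-0.05,0.01,0,0,-0.16,1],[-0.323,-0.146,0.1,0,0,-0.28,1],[-0.323,-0.146,0.1,0,0,-0.28,1],[-0.323,-0.146,0.1,0,0,-0.28,1],[-0.323,-0.146,0.1,0,0,-0.28,1],[-0.323,-0.146,0.1,0,0,-0.28,1],[-0.323,-0.146,0.1,0,0,-0.28,1]]'
python3 -c "
from h import *
go(481,280.3,5,240)"
```

```text
clock: 16.23
position: [480.6, 279.6, 175.0]
ee_rot: [0.966, -0.258, -0.001, 0.001]
contact_force: [1.2, -0.4, 0.7]
gripper_width: 85.0
grasp_force: 0.0
pos [480.6 279.6 175. ] yang -119.95 tilt [-0.002 -0.002 -1.   ] j [ 0.818  0.292 -0.205 -0.    -1.077  0.23 ] t 16.225 F [ 1.23 -0.39  0.74] M [-0.001 -0.061  0.031] w 85.0386156045096
shift [ 1.0e-04 -1.3e-03  1.7e-01] turn [0.0026 0.0007 0.001 ]
```

```bash
python3 -m handwheel '[[0,-0.001,0.06,0,0,0,1],[0,-0.001,0.12,0,0,0,1],[0,-0.001,0.155,0,0,0,1],[0,-0.001,0.155,0,0,0,1],[0,-0.001,0.155,0,0,0,1]]'
python3 - <<'E'
from h import *
go(481,280.3,0,240)
p,d=get_image("side"); 
cv2.imwrite("pics/s4.png",cv2.resize(p[210:350,180:330],None,fx=4.2,fy=4.2,interpolation=cv2.INTER_CUBIC))
E
```

```text
clock: 16.85
position: [483.3, 281.0, 23.0]
ee_rot: [0.966, -0.259, 0.001, -0.001]
contact_force: [0.2, 0.2, 0.5]
gripper_width: 85.4
grasp_force: 0.0
pos [483.3 281.   23. ] yang -120.03 tilt [ 0.003  0.002 -1.   ] j [ 0.817  0.469 -0.378  0.001 -0.72   0.229] t 16.85 F [0.21 0.17 0.52] M [0.061 0.001 0.028] w 85.41101376845322
shift [-0.0016  0.0018  0.0229] turn [-0.0029 -0.0012 -0.0005]
```

View pics/s4.png

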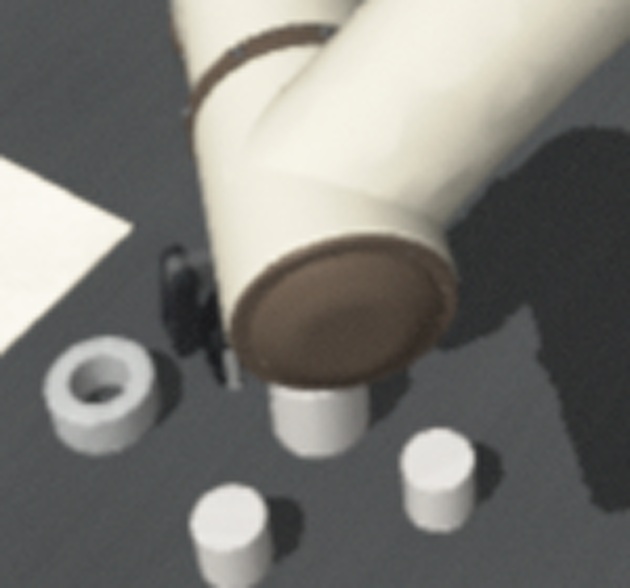

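The left fingertip is visible at side ≈(236,302), beside the cap (≈(256,306)); the arm hides the other. I work out its height.

```bash
python3 - <<'E'
from h import *
for z in(30,40,50,55,60,65,70):
    q=onz("side",235.7,302.4,z)-[481.5,280.3,0]; a=np.radians(60)
    print(z,"along y",(q[0]*np.cos(a)+q[1]*np.sin(a)).round(1),"along x",(-q[0]*np.sin(a)+q[1]*np.cos(a)).round(1))
E
```

```text
30 along y 41.9 along x -18.5
40 along y 43.6 along x -11.0
50 along y 45.3 along x -3.5
55 along y 46.1 along x 0.2
60 along y 46.9 along x 4.0
65 along y 47.8 along x 7.7
70 along y 48.6 along x 11.5
```

Fingertip is at z≈65 open while the state says 23, the same tip offset as before plus the opening swing. I go 36 mm lower and close.

```bash
python3 -m handwheel '[[0,0,0.015,0,0,0,1],[0,0,0.03,0,0,0,1],[0,0,0.036,0,0,0,1],[0,0,0.036,0,0,0,1]]'
python3 -c "from h import *;feel(2)"
python3 -m handwheel '[[0,0,0,0,0,0,-1],[0,0,0,0,0,0,-1],[0,0,0,0,0,0,-1],[0,0,0,0,0,0,-1],[0,0,0,0,0,0,-1]]'
python3 -c "from h import *;feel(3)"
```

```text
clock: 17.4
position: [481.3, 280.6, -15.6]
ee_rot: [0.966, -0.259, -0.0, 0.001]
contact_force: [-0.9, 0.7, -0.6]
gripper_width: 85.5
grasp_force: 0.0
yang -119.97 Mz 0.006 (all [-0.015  0.026] ) F [-1.   0.6 -0.2] pos [481.5 280.7 -15.4] w 85.4 t 17.45
clock: 18.08
position: [482.2, 281.3, -14.0]
ee_rot: [0.966, -0.258, 0.0, -0.001]
contact_force: [-0.5, -0.7, 5.7]
gripper_width: 54.5
grasp_force: 63.6
yang -119.96 Mz -0.021 (all [-0.013 -0.05   0.   ] ) F [-0.5 -0.   5.6] pos [482.2 281.3 -14. ] w 54.4 t 18.18
```

Gripped at 54.5 mm. With the rim on the bench the reading is z=-14, so rim = reading + 14. I lift.

```bash
python3 -m handwheel '[[0,0,-0.03,0,0,0,-1],[0,0,-0.28,0,0,0,-1],[0,0,-0.28,0,0,0,-1],[0,0,-0.28,0,0,0,-1],[0,0,-0.28,0,0,0,-1],[0,0,-0.28,0,0,0,-1],[0,0,-0.28,0,0,0,-1],[0,0,-0.28,0,0,0,-1]]'
python3 -c "
from h import *
go(600.8,-54.4,262,240)"
```

```text
clock: 19.18
position: [480.9, 280.2, 263.0]
ee_rot: [0.966, -0.259, -0.001, 0.002]
contact_force: [0.9, -0.6, -0.5]
gripper_width: 54.5
grasp_force: 63.5
pos [480.9 280.2 263. ] yang -119.99 tilt [-0.003 -0.003 -1.   ] j [ 8.180e-01  2.340e-01 -5.900e-02 -1.000e-03 -1.283e+00  2.290e-01] t 19.175 F [ 0.94 -0.62 -0.51] M [ 0.036 -0.019 -0.025] w 54.472386539062406
shift [0.2711 0.2298 0.0015] turn [0.0041 0.0015 0.0002]
```

```bash
python3 -m handwheel '[[0.27,0.23,0,0,0,0,-1],[0.27,0.23,0,0,0,0,-1],[0.27,0.23,0,0,0,0,-1],[0.27,0.23,0,0,0,0,-1],[0.27,0.23,0,0,0,0,-1],[0.27,0.23,0,0,0,0,-1],[0.27,0.23,0,0,0,0,-1],[0.27,0.23,0,0,0,0,-1]]'
python3 - <<'E'
from h import *
feel(4); go(600.8,-54.4,262,240)
p,d=get_image("side"); S=cloud("side",d); np.save("s5.npy",d)
cv2.imwrite("pics/s5.png",cv2.resize(p[90:200,240:340],None,fx=5.4,fy=5.4,interpolation=cv2.INTER_CUBIC))
E
```

```text
clock: 20.18
position: [600.1, -53.1, 263.7]
ee_rot: [0.966, -0.259, -0.001, 0.0]
contact_force: [-0.1, 0.7, -1.2]
gripper_width: 54.4
grasp_force: 63.5
yang -119.93 Mz 0.001 (all [-0.006  0.026 -0.023  0.009] ) F [-0.1  0.3 -0.5] pos [600.2 -52.5 264.4] w 54.5 t 20.32
pos [600.3 -52.1 265. ] yang -119.89 tilt [-0.001  0.    -1.   ] j [ 0.182  0.312  0.054 -0.    -1.313  0.868] t 20.325 F [-0.05  0.8  -0.39] M [0.074 0.006 0.009] w 54.53201142433925
shift [0.0015 0.0017 0.003 ] turn [0.0003 0.0006 0.002 ]
```

View pics/s5.png

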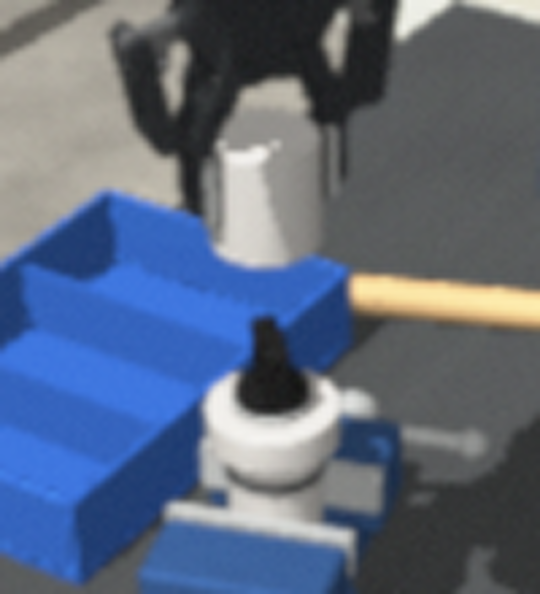

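The cap hangs upright in the fingers (side ≈(289,126)), rim well above the bar (≈(289,150)). I fit both cylinders' axes from the same depth view to get the relative offset.

```bash
python3 - <<'E'
from h import *
from scipy.optimize import least_squares
d=np.load("s5.npy");S=cloud("side",d);d0=np.load("side0.npy");S0=cloud("side",d0)
def fit(Q,lo,hi,r,box):
    a,b,c,e=box;w=Q[a:b,c:e].reshape(-1,3);w=w[(w[:,2]>lo)&(w[:,2]<hi)&(np.hypot(w[:,0]-600,w[:,1]+54)<r+8)]
    s=least_squares(lambda c:np.hypot(w[:,0]-c[0],w[:,1]-c[1])-r,[600,-54],loss="soft_l1",f_scale=1.)
    print(len(w),s.x.round(2),np.abs(s.fun).mean().round(2))
fit(S,282,315,27.5,(110,142,280,300))
fit(S,282,310,27.5,(115,142,281,298))
fit(S0,165,178,35,(150,190,270,312))
fit(S0,150,178,35,(150,190,270,312))
fit(S0,186,192,20,(150,190,270,312))
E
```

```text
224 [598.96 -53.28] 1.18
161 [598.86 -53.38] 1.18
95 [600.25 -55.67] 0.92
136 [600.49 -56.13] 1.91
26 [600.35 -55.24] 1.35
```

```bash
python3 -m handwheel '[[0.002,0.0012,0.03,0,0,0,-1],[0.002,0.0012,0.05,0,0,0,-1],[0.002,0.0012,0.05,0,0,0,-1],[0.002,0.0012,0.05,0,0,0,-1]]'
python3 - <<'E'
from h import *
from scipy.optimize import least_squares
feel(4); go(600.8,-54.4,170,240)
p,d=get_image("side");S=cloud("side",d)
def fit(Q,lo,hi,r):
    w=Q[90:190,278:302].reshape(-1,3);w=w[(w[:,2]>lo)&(w[:,2]<hi)&(np.hypot(w[:,0]-600,w[:,1]+54)<r+8)]
    s=least_squares(lambda c:np.hypot(w[:,0]-c[0],w[:,1]-c[1])-r,[600,-54],loss="soft_l1",f_scale=1.)
    print(len(w),s.x.round(2),np.abs(s.fun).mean().round(2))
fit(S,233,265,27.5);fit(S,160,178,35)
E
```

```text
clock: 20.88
position: [602.5, -54.9, 216.5]
ee_rot: [0.966, -0.258, 0.001, -0.0]
contact_force: [-1.2, -0.0, -0.5]
gripper_width: 54.3
grasp_force: 63.5
yang -119.94 Mz 0.011 (all [ 0.026 -0.014  0.022  0.012] ) F [-0.2  0.1 -0.5] pos [602.5 -55.  216.6] w 54.1 t 21.02
pos [602.4 -55.1 216.6] yang -119.96 tilt [ 0.002  0.    -1.   ] j [ 0.176  0.341 -0.025  0.    -1.202  0.872] t 21.025 F [0.36 0.06 0.16] M [-0.001  0.038  0.012] w 54.09228868125866
shift [-0.0019  0.0003  0.0466] turn [-0.0014 -0.002   0.0007]
219 [600.93 -56.51] 1.47
112 [600.47 -56.05] 1.33
```

Cap axis is within about 0.6 mm of the head's. I lower in stages, watching the force.

```bash
python3 -m handwheel '[[-0.0005,0,0.015,0,0,0,-1],[-0.0005,0,0.025,0,0,0,-1],[-0.0005,0,0.03,0,0,0,-1],[-0.0005,0,0.03,0,0,0,-1]]'
python3 -c "from h import *;feel(2)"
python3 -m handwheel '[[0,0,0.005,0,0,0,-1],[0,0,0.01,0,0,0,-1],[0,0,0.014,0,0,0,-1],[0,0,0.014,0,0,0,-1]]'
python3 -c "from h import *;feel(3)"
```

```text
clock: 21.58
position: [601.1, -55.2, 184.5]
ee_rot: [0.966, -0.259, -0.001, 0.0]
contact_force: [0.6, 0.2, 0.3]
gripper_width: 54.5
grasp_force: 63.5
yang -119.98 Mz 0.012 (all [0.018 0.005] ) F [ 0.1  0.5 -0.5] pos [601.3 -55.2 184.8] w 54.5 t 21.62
clock: 22.12
position: [601.1, -55.1, 170.7]
ee_rot: [0.966, -0.259, -0.0, 0.0]
contact_force: [-0.2, -0.3, -0.5]
gripper_width: 54.4
grasp_force: 63.5
yang -119.98 Mz 0.023 (all [0.042 0.01  0.016] ) F [ 0.1  0.4 -0.6] pos [601.3 -55.1 171. ] w 54.4 t 22.23
```

```bash
python3 -m handwheel '[[0,0,0.001,0,0,0,-1],[0,0,0.002,0,0,0,-1],[0,0,0.002,0,0,0,-1]]'
python3 -c "from h import *;feel(2)"
python3 -m handwheel '[[0,0,0.001,0,0,0,-1],[0,0,0.001,0,0,0,-1]]'
python3 -c "from h import *;feel(2)"
```

```text
clock: 22.6
position: [601.3, -55.1, 169.1]
ee_rot: [0.966, -0.259, -0.0, 0.0]
contact_force: [1.5, 0.2, -0.4]
gripper_width: 54.5
grasp_force: 63.5
yang -119.98 Mz -0.002 (all [ 0.032 -0.037] ) F [ 0.4 -0.1 -0.7] pos [601.3 -55.1 169.2] w 54.7 t 22.65
clock: 22.9
position: [601.3, -55.1, 168.1]
ee_rot: [0.966, -0.259, -0.0, 0.0]
contact_force: [-0.1, -0.2, -0.7]
gripper_width: 54.5
grasp_force: 63.5
yang -119.98 Mz -0.034 (all [-0.068 -0.   ] ) F [-0.4  0.1 -0.6] pos [601.3 -55.1 168.1] w 54.4 t 22.95
```

```bash
python3 -m handwheel '[[0,0,0.001,0,0,0,-1],[0,0,0.001,0,0,0,-1]]'
python3 -c "from h import *;feel(2)"
python3 -m handwheel '[[0,0,0.001,0,0,0,-1],[0,0,0.001,0,0,0,-1]]'
python3 -c "from h import *;feel(2)"
```

```text
clock: 23.2
position: [601.3, -55.1, 167.1]
ee_rot: [0.966, -0.259, -0.0, 0.0]
contact_force: [0.7, 0.2, -0.8]
gripper_width: 54.4
grasp_force: 63.5
yang -119.98 Mz 0.023 (all [0.029 0.017] ) F [ 0.3  0.2 -0.9] pos [601.3 -55.1 167.1] w 54.4 t 23.25
clock: 23.5
position: [601.3, -55.1, 166.2]
ee_rot: [0.966, -0.259, -0.0, 0.0]
contact_force: [-0.4, 0.2, -0.5]
gripper_width: 54.3
grasp_force: 63.6
yang -119.99 Mz 0.001 (all [ 0.018 -0.016] ) F [-0.1  0.  -1. ] pos [601.3 -55.1 166.2] w 54.7 t 23.55
```

```bash
python3 -m handwheel '[[0,0,0.001,0,0,0,-1],[0,0,0.001,0,0,0,-1]]'
python3 -c "from h import *;feel(2)"
python3 -m handwheel '[[0,0,0.0007,0,0,0,-1],[0,0,0.0007,0,0,0,-1]]'
python3 -c "from h import *;feel(2)"
```

```text
clock: 23.8
position: [601.5, -55.1, 166.1]
ee_rot: [0.966, -0.259, 0.0, -0.0]
contact_force: [-2.2, 0.2, 3.2]
gripper_width: 54.3
grasp_force: 63.9
yang -119.97 Mz 0.025 (all [-0.    0.05] ) F [-2.5  0.5  3.8] pos [601.5 -55.1 166.1] w 54.4 t 23.85
clock: 24.1
position: [601.5, -55.1, 166.1]
ee_rot: [0.966, -0.258, 0.001, 0.0]
contact_force: [-4.2, 0.8, 6.8]
gripper_width: 54.3
grasp_force: 64.3
yang -119.96 Mz -0.023 (all [-0.015 -0.031] ) F [-4.1  0.6  7.2] pos [601.5 -55.1 166. ] w 54.2 t 24.15
```

Firm contact at reading 166, so rim z≈180 = head top (the spigot would have stopped it at 184). I open and back straight up.

```bash
python3 -m handwheel '[[0,0,0,0,0,0,0.6],[0,0,0,0,0,0,0.9],[0,0,0,0,0,0,0.9],[0,0,0,0,0,0,0.9],[0,0,-0.02,0,0,0,0.9],[0,0,-0.08,0,0,0,0.9],[0,0,-0.14,0,0,0,0.9],[0,0,-0.17,0,0,0,0.9],[0,0,-0.17,0,0,0,0.9]]'
python3 - <<'E'
from h import *
from scipy.optimize import least_squares
feel(1)
p,d=get_image("side");S=cloud("side",d)
def fit(lo,hi,r):
    w=S[120:190,270:310].reshape(-1,3);w=w[(w[:,2]>lo)&(w[:,2]<hi)&(np.hypot(w[:,0]-600,w[:,1]+54)<r+8)]
    s=least_squares(lambda c:np.hypot(w[:,0]-c[0],w[:,1]-c[1])-r,[600,-54],loss="soft_l1",f_scale=1.);print(s.x.round(2))
fit(190,212,27.5);fit(212,230,27.5)
w=S[120:190,270:310].reshape(-1,3);w=w[(np.hypot(w[:,0]-600,w[:,1]+54)<22)&(w[:,2]<260)&(w[:,2]>225)]
A=np.c_[w[:,:2]-[600.5,-55],np.ones(len(w))];m=abs(w[:,2]-np.median(w[:,2]))<5
print("top plane",np.linalg.lstsq(A[m],w[m,2],rcond=None)[0].round(3),m.sum())
cv2.imwrite("pics/s6.png",cv2.resize(p[90:200,240:340],None,fx=5.4,fy=5.4,interpolation=cv2.INTER_CUBIC))
E
```

```text
clock: 25.28
position: [602.5, -55.1, 337.8]
ee_rot: [0.966, -0.259, 0.003, -0.001]
contact_force: [-0.2, -0.3, -1.4]
gripper_width: 81.5
grasp_force: 0.0
yang -119.98 Mz 0.013 (all [0.013] ) F [-0.2 -0.3 -1.4] pos [602.5 -55.1 337.8] w 81.5 t 25.27
[600.16 -56.4 ]
[600.44 -56.72]
top plane [-1.20000e-02 -9.00000e-03  2.37735e+02] 117
```

View pics/s6.png

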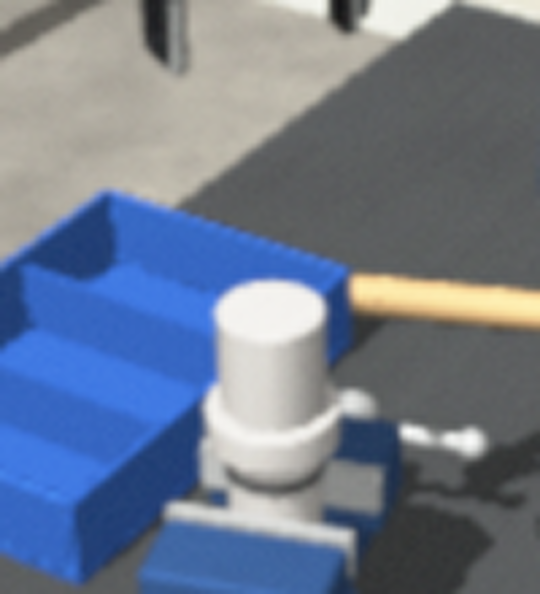

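The cap stands upright on the head (side ≈(290,155)), with its top level at z≈237.7, i.e. 56 mm above the head top at 181.9 in the same view. It is fully down and centred, and the gripper is clear. I hand in.

```bash
python3 -c "
from bench import job_done
print(job_done())"
```

```text
the job is handed in; nothing more can be done
None
```

The knob was closed until it just seated (about 0.26 N m) and backed off five clicks; the dust cap sits level on the damper's head, nothing else on the bench was touched, and the job was handed in at about 25 s.

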